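Load four jars into the bench reader with a hand pusher

TASK

Take the hand pusher by its leaning handle and use it to push the four brown jars together, as one group, along the bench until all of them stand upright and wholly inside the reader's loading bay. Then put the pusher back, standing on its sole wholly on the black mat, and let go. Do not touch the jars with the gripper or the arm, do not tip any jar, and leave the white bottle and the stack of dishes where they are.

Things in the scene. Friction and masses are not known exactly. Their poses are not given: they have to be found in the camera images.
- pusher_grip (a point): Point to hold on the pusher's black handle, a slab 90 mm wide (x), 14 mm thick, 130 mm long, leaning 30 deg from vertical to -y (foot at y=-5, upper end at y=-70, z=118 mm of the pusher). The point is mid-thickness, 35 mm from the upper end, at (0,-52.5,87.3) mm of the pusher; axes as the pusher's. Too wide to hold by its edges: pinch its thickness, gripper leaned along the slab.
- pusher: Hand pusher, steel and aluminium, 0.45 kg. Origin: centre of the underside of its sole, a plate 200 (x) x 90 (y) x 5 mm on which it stands by itself. On the sole's +y edge a straight blade, 200 mm long, 6 thick, 45 tall; its pushing face is at y=+45 mm. At each end a 6 mm thick lip reaches 18 mm farther in +y (188 mm between them).
- mat: Black rubber mat, fixed, 250 mm (x) x 130 mm (y), 3 mm thick; origin at the centre of its underside (on the bench). The pusher stands on it at the start, blade towards the reader.
- reader: White bench-top reader, fixed. Origin: on the bench, middle of the mouth of its loading bay; +y points into the bay. Bay 236 mm wide (x), 140 mm deep (y), open above, bench as floor (a bright plate shows its outline), side walls 35 mm tall, 6 thick, flaring outwards for 40 mm before the mouth; it ends at the housing, 300 mm wide, 142 tall.
- jar1_mid (a point): Centre (40 mm above its base) of jar 1 of four alike: upright brown glass jar, 56 mm across, 80 mm tall, about 0.16 kg, white lid and blank white label, standing loose on the bench in front of the bay's mouth, within 84 mm either side of the bay's centre line. z axis up along the jar.
- jar2_mid (a point): Centre (40 mm above its base) of jar 2 of four alike: upright brown glass jar, 56 mm across, 80 mm tall, about 0.16 kg, white lid and blank white label, standing loose on the bench in front of the bay's mouth, within 84 mm either side of the bay's centre line. z axis up along the jar.
- jar3_mid (a point): Centre (40 mm above its base) of jar 3 of four alike: upright brown glass jar, 56 mm across, 80 mm tall, about 0.16 kg, white lid and blank white label, standing loose on the bench in front of the bay's mouth, within 84 mm either side of the bay's centre line. z axis up along the jar.
- jar4_mid (a point): Centre (40 mm above its base) of jar 4 of four alike: upright brown glass jar, 56 mm across, 80 mm tall, about 0.16 kg, white lid and blank white label, standing loose on the bench in front of the bay's mouth, within 84 mm either side of the bay's centre line. z axis up along the jar.
- bottle_mid (a point): Bystander: white plastic bottle, 60 mm across, 130 mm tall, standing beside the jars on the far side (larger x) of the reader's lane. The point is its centre.
- dishes_mid (a point): Bystander: stack of three round shallow dishes, 90 mm across, 45 mm tall, beside the jars, also on the far side of the lane. The point is its centre.
Mind the look-alikes: they are no part of the job. What is shaped like the pusher but red is not meant.

How it is judged:
By the outcome, as a careful person would: the job done as asked, in the order asked, and still so for the second after the job is handed in, with the robot touching nothing.
It also fails if it takes over 64 s, if anything falls off the work surface, if the arm or the gripper's body presses on something with over 40 N, if the wrist force passes 120 N, or if a joint passes its speed limit or range.

ROBOT

A 6-joint arm with a two-finger parallel gripper is mounted at the origin on the work surface. World frame = base frame: x ahead of the robot, y to its left, z up, the work surface at z = 0. Lengths are in m, angles in rad, forces in N, time in s.
With the tool pointing down it reaches from about 0.225 to 0.875 m from the base axis. Payload 3.4 kg.
Tool frame: the origin (TCP) lies on the centre line of the jaws, within the pads' length; the fingertips stand 19 mm ahead of it and the grasp point (between the pads) is the TCP (manip.tips_ahead is the distance from the TCP to the fingertips, in m); z points along the fingers, y is the direction in which the jaws open and shut (so a half turn about z gives the same grasp; the last joint's range is limited). The gripper opens to 85 mm and grips with 20 to 120 N. Pads are 22 mm wide; open, the fingers measure 114 mm over their backs; the gripper's body (76 mm by 85 mm) begins 54 mm behind the grasp point. The pads swing forward as they close: fully open they stand 13 mm farther back than shut.
Start: joints at [1.195, 0.276, 1.505, -0, 1.361, -0.121], TCP at [0.145, 0.556, 0.25] pointing down, gripper open.
Joint ranges: [-2.89, 2.89], [-0.75, 2.08], [0.22, 2.7], [-1.18, 4.32], [0.11, 2.71], [-2.7, 2.7]. Speed limits (rad/s): [2.57, 2.57, 3.14, 3.14, 3.14, 3.14].

INTERFACE

Orientations are given as a unit quaternion [w, x, y, z].
In Python, from cell import manip, kin, imaging, nets, readout gives the robot as it stands. Calls block until the motion is done:
- manip.move_ptp(position, orientation): joint-space move of the TCP to a pose.
- manip.movel(position, feed=0.15, orientation=None, force_limit=None): straight line of the TCP; orientation=None keeps the orientation; feed is the mean speed in m/s. With force_limit (N) it stops when the force on the tool has changed by that much, and returns True; else False.
- manip.move_joints(angles): joint-space move.
- manip.set_gripper(opening, grasp_force=None): finger opening in m; grasp_force is the grip in N (None keeps the last); returns when the fingers have stopped.
- manip.wait(seconds).
- kin.solve_ik(position, orientation): joint angles nearest the present ones, or None.
- imaging.get_image(name): name is "scene" or "top"; returns the picture (420x560x3 uint8, blue, green, red); there is no depth.
- imaging.camera_info(name): a dict with "fx", "fy", "cx", "cy" (pixels), "R" (3x3) and "t" (3): a world point X has camera coordinates R X + t. Camera axes: x right, y down, z forward; pixel columns grow to the right and rows downward; lengths in m; the calibration is good to about 2 mm. A picture is of the moment at which its call begins. camera_info takes no time and is no camera call.
A pose or a line that the arm cannot do raises manip.Unreachable and nothing moves.
- manip.finish_job(): hands the job in, once; it reports no verdict.
Trained networks look in the newest picture that a camera, given by its name, has taken for a name from the list of things; names that differ only in an ending like _2 or _b are one class to them, and where a whole thing is asked for, a point or a joint stands for the part that bears it (a point fixed in the world has none). Each returns a list of dicts, best first, with "p" (0 to 1); they miss things now and then, are a little off and sometimes report something else, mostly with a low value. They report only what shows in the picture. A call takes as long as a camera call. They do not tell look-alikes from the thing itself.
- nets.search_frame(target, camera): "extent" ([left, top, right, bottom] in pixels, round what is visible of it).
- nets.cut_out(target, camera): "pixels" (420x560 bool, what is visible of it) and "extent" ([left, top, right, bottom] in pixels, round what is visible of it).
- nets.tip_of(target, camera): "at" ([column, row] in pixels: a listed point, or the origin of a listed thing).
Readings, each from a call of its own:
- readout.get_clock(): time.
- readout.get_joint_positions(): joint angles.
- readout.get_qvel(): joint speeds.
- readout.get_effort(): joint torques, N m.
- readout.get_ee_pos(): TCP position.
- readout.get_tool_rot(): TCP orientation.
- readout.get_force(): force on the tool from outside, world axes, zero at the start.
- readout.get_ft_torque(): the same for the moment, N m.
- readout.get_finger_gap(): finger opening in m.
Only numpy, scipy, OpenCV 4.12 (cv2) and the standard library are available. Lean on these libraries where they do the work, as an engineer would, in place of code of your own. Each camera call takes 0.05 s, during which the arm holds its last target.

## Working session

There is one attempt and no reset: what is moved stays moved. The work goes in short steps, each a Python script; the robot and the scene stay as the last script left them, time stands still between calls to the robot, and variables do not carry over. Pictures are saved under pics/ and viewed, and the job is handed in when it is done.

```bash
ls; mkdir -p pics; python3 - <<'E'
from cell import manip, kin, imaging, nets, readout
import cv2
for n in ("scene","top"):
    cv2.imwrite(f"pics/{n}0.png",imaging.get_image(n)); c=imaging.camera_info(n); print(n,c)
for t in ("pusher","pusher_grip","reader","mat","jar1_mid","bottle_mid","dishes_mid"):
    for n in ("scene","top"):
        print(t,n,[(round(d["p"],2),[round(float(v)) for v in d["at"]]) for d in nets.tip_of(t,n)])
print(readout.get_clock(),readout.get_tool_rot(),manip.tips_ahead)
E
```

```text
pics
scene {'fx': 434.95440672654115, 'fy': 434.95440672654115, 'cx': 272.32373977205697, 'cy': 211.34416526740486, 'R': array([[-0.75869588,  0.65125764,  0.015622  ],
       [ 0.39453818,  0.47844331, -0.7844945 ],
       [-0.51838228, -0.58902927, -0.61993898]]), 't': array([ 0.48576735, -0.07881914,  1.15334647])}
top {'fx': 464.7823002314982, 'fy': 464.7823002314982, 'cx': 285.83555625551236, 'cy': 202.85854905737597, 'R': array([[-2.07510791e-02, -9.99784267e-01, -9.00831536e-04],
       [-9.98015073e-01,  2.07679268e-02, -5.94525662e-02],
       [ 5.94584487e-02, -3.34661451e-04, -9.98230725e-01]]), 't': array([-0.10623808,  0.54213364,  0.93504447])}
pusher scene [(0.98, [202, 211]), (0.98, [331, 196])]
pusher top [(0.64, [314, 319]), (0.49, [150, 119])]
pusher_grip scene [(0.96, [354, 163]), (0.66, [192, 170])]
pusher_grip top [(0.77, [418, 187]), (0.77, [297, 356])]
reader scene [(0.66, [383, 321])]
reader top [(0.71, [153, 217])]
mat scene [(0.62, [203, 211])]
mat top []
jar1_mid scene [(0.71, [316, 262])]
jar1_mid top [(0.67, [207, 108]), (0.64, [226, 210])]
bottle_mid scene [(0.85, [302, 357])]
bottle_mid top [(0.68, [149, 117])]
dishes_mid scene [(0.75, [242, 336])]
dishes_mid top [(0.93, [207, 106]), (0.24, [185, 236])]
0.8 [1.09112859e-05 1.27044123e-01 9.91897063e-01 8.28992015e-05] 0.019
```

View pics/scene0.png

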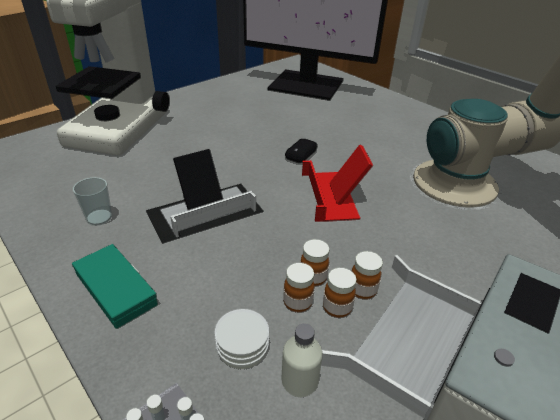

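View pics/top0.png

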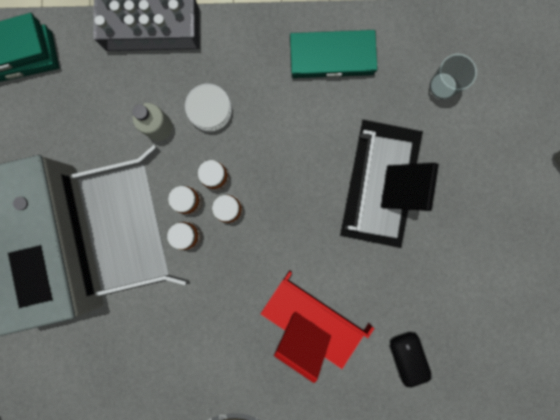

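The real pusher is the black and silver one, at top (385,185) and scene (205,200). The look-alike is the red one, at top (315,325) and scene (335,190). I'll crop closer to check the choice and measure.

```bash
python3 - <<'E'
import cv2
t=cv2.imread("pics/top0.png"); s=cv2.imread("pics/scene0.png")
cv2.imwrite("pics/c1.png",cv2.resize(t[110:260,330:450],None,fx=4,fy=4,interpolation=cv2.INTER_CUBIC))
cv2.imwrite("pics/c2.png",cv2.resize(t[130:310,50:260],None,fx=3.3,fy=3.3,interpolation=cv2.INTER_CUBIC))
cv2.imwrite("pics/c3.png",cv2.resize(s[140:250,140:275],None,fx=5,fy=5,interpolation=cv2.INTER_CUBIC))
E
```

```text
(no output)
```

View pics/c1.png

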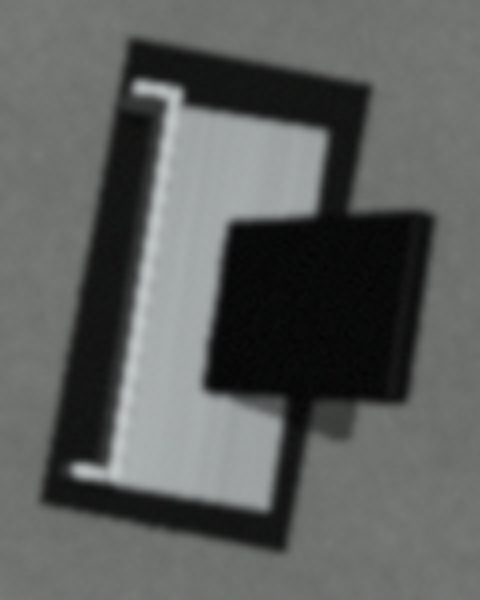

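View pics/c2.png

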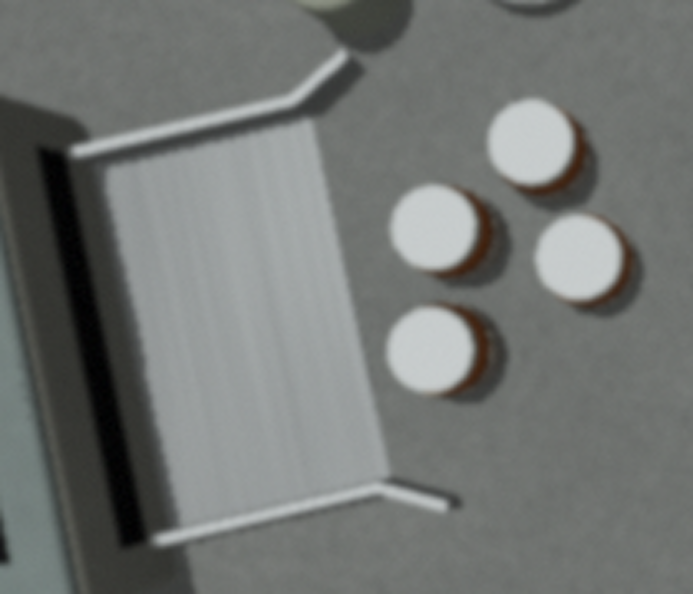

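View pics/c3.png

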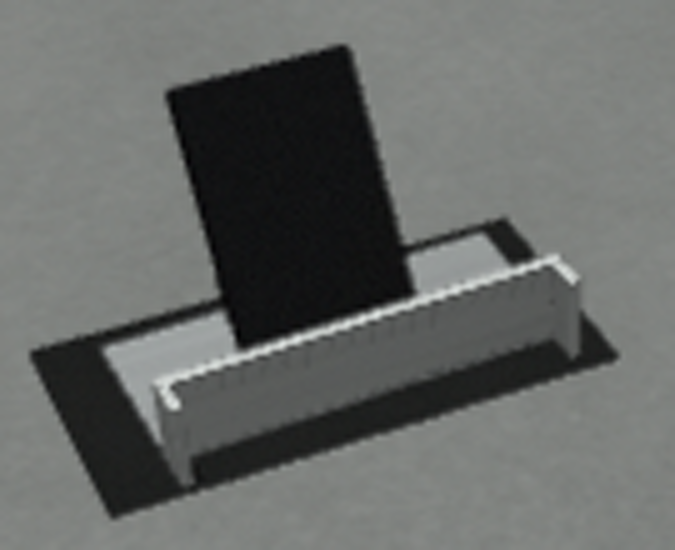

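```bash
cat > h.py <<'E'
import numpy as np, cv2, json
from scipy.optimize import least_squares
from cell import manip, kin, imaging, nets, readout
C={n:imaging.camera_info(n) for n in("scene","top")}
def proj(n,X):
    c=C[n]; q=np.asarray(X)@np.asarray(c["R"]).T+c["t"]
    return np.stack([c["fx"]*q[...,0]/q[...,2]+c["cx"],c["fy"]*q[...,1]/q[...,2]+c["cy"]],-1)
def ray(n,uv,z):
    c=C[n];R=np.asarray(c["R"]);o=-R.T@c["t"]
    d=R.T@np.array([(uv[0]-c["cx"])/c["fx"],(uv[1]-c["cy"])/c["fy"],1]); return o+d*(z-o[2])/d[2]
def uncrop(p,s,o): return [(p[0]+.5)/s-.5+o[0],(p[1]+.5)/s-.5+o[1]]
def w(pose,P):
    x,y,a=pose;c,s=np.cos(a),np.sin(a);P=np.atleast_2d(P)
    return np.c_[x+c*P[:,0]-s*P[:,1],y+s*P[:,0]+c*P[:,1],P[:,2]]
def fit(obs,x0):
    f=lambda q:np.concatenate([(proj(n,w(q,P))[0]-uv) for n,uv,P in obs])
    r=least_squares(f,x0,loss="soft_l1"); return r.x,f(r.x).reshape(-1,2).round(1).tolist()
E
cat > m.py <<'E'
from h import *
T1=lambda u,v:uncrop((u,v),4,(330,110)); T2=lambda u,v:uncrop((u,v),3.3,(50,130)); S=lambda u,v:uncrop((u,v),5,(140,140))
x0=[.6,.2,.1]
mat=[("top",T1(130,38),(.125,.065,.003)),("top",T1(370,87),(.125,-.065,.003)),("top",T1(285,549),(-.125,-.065,.003)),("top",T1(42,500),(-.125,.065,.003)),
("scene",S(30,352),(.125,-.065,.003)),("scene",S(115,517),(.125,.065,.003)),("scene",S(617,355),(-.125,.065,.003)),("scene",S(503,218),(-.125,-.065,.003))]
z=.003
pu=[("top",T1(330,128),(.1,-.045,.005+z)),("top",T1(270,512),(-.1,-.045,.005+z)),("top",T1(132,83),(.1,.063,.045+z)),("top",T1(68,470),(-.1,.063,.045+z)),
("scene",S(165,90),(.045,-.073,.117+z)),("scene",S(350,45),(-.045,-.073,.117+z)),("scene",S(104,350),(.1,-.045,.005+z)),("scene",S(175,410),(.1,.063,.045+z)),("scene",S(579,282),(-.1,.063,.045+z))]
rd=[("top",T2(313,118),(.118,0,0)),("top",T2(388,475),(-.118,0,0)),("top",T2(290,100),(.121,0,.035)),("top",T2(382,488),(-.121,0,.035)),("top",T2(75,153),(.121,.14,.035)),("top",T2(157,541),(-.121,.14,.035))]
for k,o in (("mat",mat),("pusher",pu)): 
    for n in ("top","scene"):
        oo=[a for a in o if a[0]==n]; r=fit(oo,x0); print(k,n,r[0].round(4),r[1])
    r=fit(o,x0);print(k,r[0].round(4))
r=fit(rd,[.5,.6,.1]);print("reader",r[0].round(4),r[1]); R=r[0]
s0=cv2.imread("pics/scene0.png")
for j in ((531,143),(435,228),(582,258),(431,350)):
    P=ray("top",T2(*j),.08); c,s=np.cos(R[2]),np.sin(R[2]); d=P[:2]-R[:2]
    print("jar",P[:2].round(4),"in reader",np.round([c*d[0]+s*d[1],-s*d[0]+c*d[1]],4),"scene lid px",proj("scene",P).round(1))
    cv2.circle(s0,tuple(int(v) for v in proj("scene",P)),2,(0,0,255),-1)
for P in [(.118,0,0),(-.118,0,0),(.118,.14,0),(-.118,.14,0)]:
    cv2.circle(s0,tuple(int(v) for v in proj("scene",w(R,P))[0]),2,(255,0,255),-1)
cv2.imwrite("pics/chk.png",s0[220:420,200:500].repeat(2,0).repeat(2,1))
for n,uv,h in (("bottle",(140,110),.13),("dishes",(208,107),.045)): print(n,ray("top",uv,h).round(3))
E
python3 m.py
```

```text
mat top [ 0.5788 -0.317  -0.2183] [[-0.3, -0.9], [0.8, -1.1], [0.3, 1.0], [-0.9, 0.8]]
mat scene [ 0.5816 -0.3154 -0.2087] [[-0.4, 0.3], [-0.6, 0.1], [0.9, -0.4], [0.4, -0.5]]
mat [ 0.5802 -0.3167 -0.2139]
pusher top [ 0.5717 -0.3181 -0.1897] [[-0.7, 0.5], [-0.6, -0.5], [0.6, -1.1], [0.6, 1.1]]
pusher scene [ 0.5742 -0.3152 -0.1921] [[0.2, -0.1], [-0.5, -0.5], [0.1, -0.1], [-0.6, 0.6], [1.2, -0.2]]
pusher [ 0.5726 -0.3174 -0.1889]
reader [0.5136 0.1512 0.2167] [[-0.1, -1.6], [2.1, 0.6], [1.3, -0.1], [-0.2, -0.2], [-1.4, 0.1], [-0.8, 0.5]]
jar [0.5963 0.0256] in reader [ 0.0538 -0.1405] scene lid px [300.9 270.4]
jar [0.548  0.0817] in reader [ 0.0187 -0.0753] scene lid px [342.5 275.4]
jar [ 0.5289 -0.0032] in reader [-0.0182 -0.154 ] scene lid px [316.1 245.6]
jar [0.4776 0.0845] in reader [-0.0494 -0.0574] scene lid px [369.2 258.4]
bottle [0.708 0.145 0.13 ]
dishes [0.734 0.035 0.045]
```

Lids and the two camera views agree to about 3 mm: pusher (0.573,-0.317, yaw -0.19), reader (0.514,0.151, yaw 0.217). The jars span x -0.077 to 0.082 in the reader frame, so they fit between the lips (±0.094). Next I'll plan the poses and check IK.

```bash
cat >> h.py <<'E'
from scipy.spatial.transform import Rotation as Ro
MAT=np.array([.5802,-.3167,-.2139]); PU=np.array([.5726,-.3170,-.190]); RD=np.array([.5136,.1512,.2167])
G=np.array([0,-.0525,.0873])
def tq(yaw,flip):
    zc=np.array([0,.5,-np.sqrt(.75)]); yc=np.array([0,np.sqrt(.75),.5])*flip; xc=np.cross(yc,zc)
    M=Ro.from_euler("z",yaw).as_matrix()@np.c_[xc,yc,zc]; q=Ro.from_matrix(M).as_quat(); return [float(q[3]),*map(float,q[:3])]
def tcp(pose,z,g=G,back=0.): # pusher pose (x,y,yaw), sole height z
    p=w(pose,g+back*np.array([0,-.5,np.sqrt(.75)]))[0]; p[2]+=z; return p
def inrd(x,y,dyaw=0.): p=w(RD,(x,y,0))[0]; return np.array([p[0],p[1],RD[2]+dyaw])
E
python3 - <<'E'
from h import *
for n,uv in (("red",(290,272)),("red",(262,315)),("red",(372,330))): print(n,ray("top",uv,.03).round(3))
for f in (1,-1):
    for k,p,z,b in (("app",PU,.003,.11),("grip",PU,.003,0),("lift",PU,.06,0),("pre",inrd(0,-.275),.06,0),("pre",inrd(0,-.275),.002,0),("end",inrd(0,-.03),.002,0),("endup",inrd(0,-.275),.08,0),("back",MAT,.003,.11)):
        q=kin.solve_ik(tcp(p,z,back=b),tq(p[2],f)); print(f,k,tcp(p,z,back=b).round(3),None if q is None else np.round(q,2))
E
```

```text
red [ 0.4   -0.123  0.03 ]
red [ 0.317 -0.065  0.03 ]
red [ 0.283 -0.283  0.03 ]
1 app [ 0.552 -0.423  0.186] [-0.94  0.66  1.13  0.38  1.72 -2.33]
1 grip [ 0.563 -0.369  0.09 ] [-0.89  0.68  1.33  0.4   1.49 -2.37]
1 lift [ 0.563 -0.369  0.147] [-0.89  0.64  1.27  0.39  1.59 -2.33]
1 pre [ 0.584 -0.169  0.147] [-0.6   0.57  1.4   0.35  1.57 -2.46]
1 pre [ 0.584 -0.169  0.089] [-0.6   0.62  1.46  0.35  1.46 -2.5 ]
1 end [0.531 0.071 0.089] [-0.29  0.47  1.78  0.49  1.21 -2.33]
1 endup [ 0.584 -0.169  0.167] [-0.6   0.55  1.38  0.35  1.6  -2.44]
1 back [ 0.557 -0.422  0.186] [-0.94  0.66  1.13  0.39  1.71 -2.31]
-1 app [ 0.552 -0.423  0.186] [-0.94  0.66  1.13  0.38  1.72  0.81]
-1 grip [ 0.563 -0.369  0.09 ] [-0.89  0.68  1.33  0.4   1.49  0.77]
-1 lift [ 0.563 -0.369  0.147] [-0.89  0.64  1.27  0.39  1.59  0.81]
-1 pre [ 0.584 -0.169  0.147] [-0.6   0.57  1.4   0.35  1.57  0.69]
-1 pre [ 0.584 -0.169  0.089] [-0.6   0.62  1.46  0.35  1.46  0.65]
-1 end [0.531 0.071 0.089] [-0.29  0.47  1.78  0.49  1.21  0.81]
-1 endup [ 0.584 -0.169  0.167] [-0.6   0.55  1.38  0.35  1.6   0.7 ]
-1 back [ 0.557 -0.422  0.186] [-0.94  0.66  1.13  0.39  1.71  0.83]
```

View pics/chk.png

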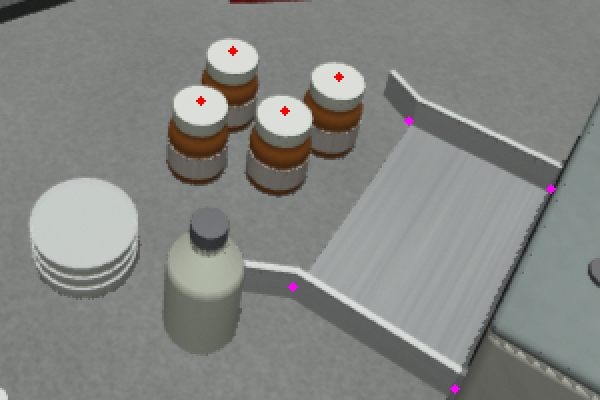

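The crop confirms the black and silver pusher on the mat. Scene dots sit about 2 px above the lid centres, which is roughly a 3 mm offset between cameras, so it's acceptable. Now I'll grasp.

```bash
python3 - <<'E'
from h import *
q=tq(PU[2],-1)
p=tcp(PU,.003,back=.11); p[2]+=.13
manip.move_ptp(p,q)
manip.set_gripper(.06)
manip.movel(tcp(PU,.003,back=.11),feed=.2)
r=manip.movel(tcp(PU,.003),feed=.08,force_limit=8); print("hit",r,readout.get_ee_pos(),tcp(PU,.003))
for n in("scene","top"): cv2.imwrite(f"pics/{n}1.png",imaging.get_image(n))
print(readout.get_clock(),readout.get_force())
E
python3 -c "
import cv2,numpy as np
a=cv2.imread('pics/scene1.png')[100:270,130:330];b=cv2.imread('pics/top1.png')[100:270,300:500]
cv2.imwrite('pics/g1.png',cv2.resize(np.hstack([a,b]),None,fx=2,fy=2,interpolation=cv2.INTER_CUBIC))"
```

```text
hit False [ 0.56286454 -0.36905673  0.09077565] [ 0.56268491 -0.36855522  0.0903    ]
7.2917 [ 0.48371898  0.08216955 -0.2254017 ]
```

View pics/g1.png

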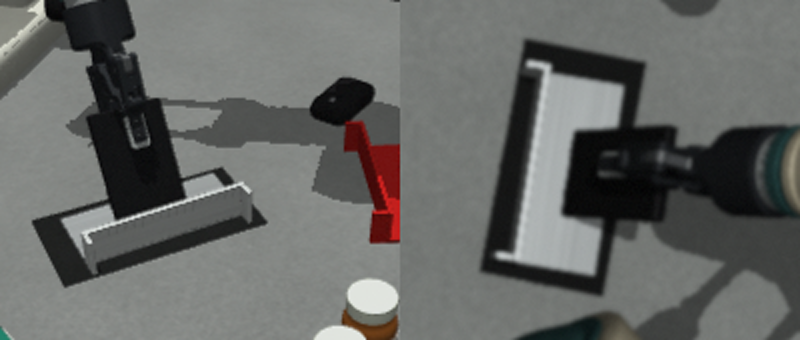

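The fingers straddle the slab, centred at about (140,125) in the left crop, and nothing was hit. I'll close and lift a little.

```bash
python3 - <<'E'
from h import *
manip.set_gripper(0.0,grasp_force=90); print("gap",readout.get_finger_gap(),readout.get_force(),readout.get_ee_pos())
p=readout.get_ee_pos(); manip.movel([p[0],p[1],p[2]+.06],feed=.08)
print("gap",readout.get_finger_gap(),readout.get_force(),readout.get_ee_pos(),readout.get_clock())
for n in("scene","top"): cv2.imwrite(f"pics/{n}2.png",imaging.get_image(n))
E
python3 -c "
import cv2,numpy as np
a=cv2.imread('pics/scene2.png')[90:260,130:330];b=cv2.imread('pics/top2.png')[100:270,300:500]
cv2.imwrite('pics/g2.png',cv2.resize(np.hstack([a,b]),None,fx=2,fy=2,interpolation=cv2.INTER_CUBIC))
for n,i,o in (('a',a,4),('b',b,4)): cv2.imwrite(f'pics/g2{n}.png',cv2.resize(i,None,fx=4,fy=4,interpolation=cv2.INTER_CUBIC)[:600])"
```

```text
gap 0.013076512520986431 [-0.29294939 -1.34608482 -1.96543708] [ 0.56262751 -0.36895306  0.09009284]
gap 0.013072314492563184 [ 0.05232124 -0.58456229 -4.00871072] [ 0.56232658 -0.36882814  0.1496295 ] 8.675
```

View pics/g2a.png

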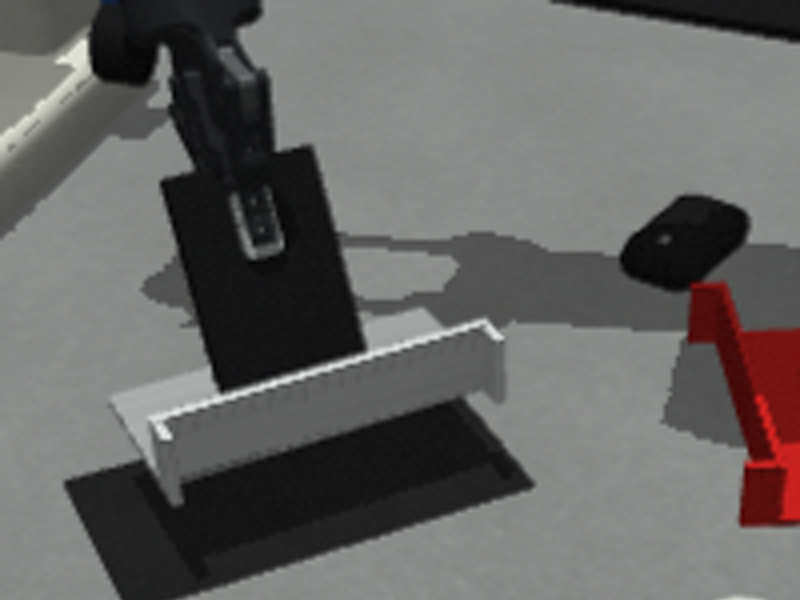

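View pics/g2b.png

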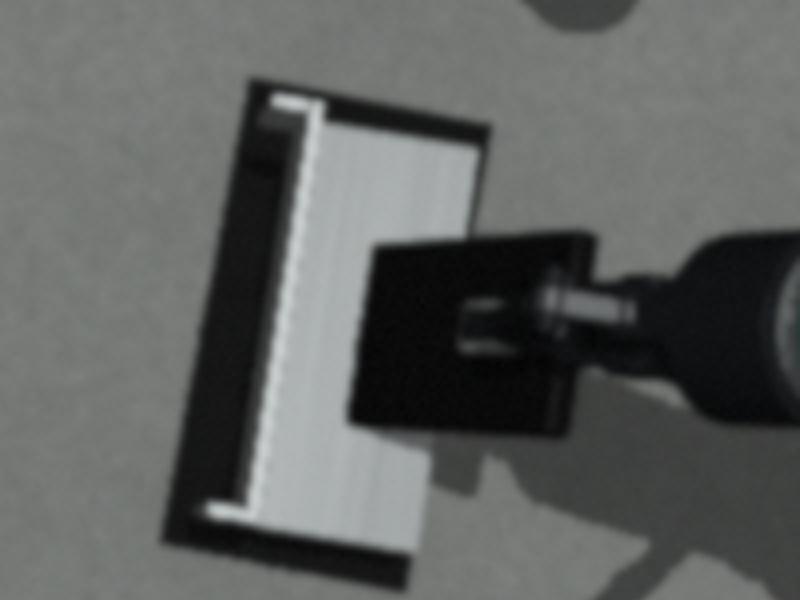

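```bash
python3 - <<'E'
from h import *
T=lambda u,v:uncrop((u,v),4,(300,100)); S=lambda u,v:uncrop((u,v),4,(130,90))
o=[("top",T(481,147),(.1,-.045,.005)),("top",T(413,553),(-.1,-.045,.005)),("top",T(270,95),(.1,.063,.045)),("top",T(204,515),(-.1,.063,.045)),
("scene",S(162,183),(.045,-.073,.117)),("scene",S(313,146),(-.045,-.073,.117)),("scene",S(108,400),(.1,-.045,.005)),("scene",S(168,440),(.1,.063,.045)),("scene",S(503,338),(-.1,.063,.045))]
def f(q): 
    M=Ro.from_euler("ZYX",q[3:]).as_matrix()
    return np.concatenate([proj(n,M@np.array(P)+q[:3])-uv for n,uv,P in o])
r=least_squares(f,[.57,-.31,.06,-.19,0,0],loss="soft_l1");print(r.x.round(4),f(r.x).reshape(-1,2).round(1).tolist())
from cell import readout
tool=Ro.from_quat(np.roll(readout.get_tool_rot(),-1)); print("nominal G err", (Ro.from_euler('z',-r.x[3]).apply(np.array(readout.get_ee_pos())-r.x[:3])-G).round(4), tool.as_matrix().round(3).tolist())
E
```

```text
[ 0.5717 -0.3174  0.0591 -0.1863 -0.0055  0.0044] [[-1.2, 0.2], [0.3, -0.3], [0.7, -0.5], [0.4, -0.0], [0.0, -0.5], [-0.2, 0.0], [0.8, -0.3], [-0.3, 0.3], [1.4, 0.5]]
nominal G err [0.0003 0.0004 0.0028] [[0.982, -0.164, 0.093], [-0.189, -0.85, 0.492], [-0.001, -0.501, -0.866]]
```

The grip is rigid: the fitted pose matches the nominal grasp within 3 mm with no slip or tilt. I'll move to the pre-push pose, lower to about 2 mm above the bench, and push the first half.

```bash
python3 - <<'E'
from h import *
a=inrd(0.001,-.275); q=tq(RD[2],-1)
manip.movel(tcp(a,.06),feed=.12,orientation=q)
print("contact",manip.movel(tcp(a,.0022),feed=.05,force_limit=10),readout.get_ee_pos(),tcp(a,.0022))
for n in("scene","top"): cv2.imwrite(f"pics/{n}3.png",imaging.get_image(n))
print(readout.get_clock(),readout.get_force())
E
python3 -c "
import cv2,numpy as np
a=cv2.imread('pics/scene3.png')[120:400,150:500];b=cv2.imread('pics/top3.png')[90:370,50:400]
cv2.imwrite('pics/g3.png',cv2.resize(np.hstack([a,b]),(800,320),interpolation=cv2.INTER_CUBIC))
cv2.imwrite('pics/g3b.png',cv2.resize(b,(750,600),interpolation=cv2.INTER_CUBIC))"
```

```text
contact False [ 0.58522284 -0.16850728  0.08987462] [ 0.58499173 -0.16842552  0.0895    ]
12.0167 [ 0.36056386  0.12011537 -3.57945472]
```

View pics/g3b.png

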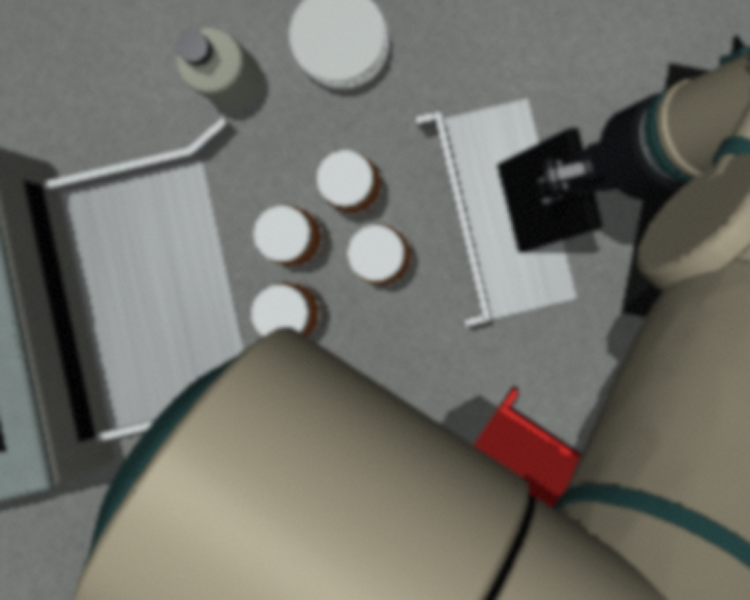

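View pics/scene3.png

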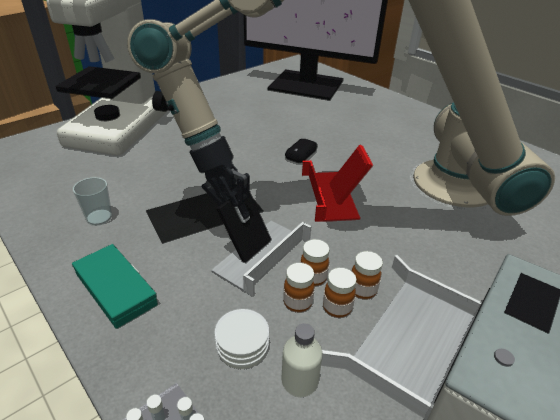

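The pusher is parallel to the mouth and clear of the jars, and all four lie between the lips. I'll push in stages.

```bash
python3 - <<'E'
from h import *
print("stop",manip.movel(tcp(inrd(0.001,-.15),.0022),feed=.045,force_limit=20),readout.get_ee_pos(),readout.get_clock(),readout.get_force())
for n in("scene","top"): cv2.imwrite(f"pics/{n}4.png",imaging.get_image(n))
E
python3 -c "
import cv2,numpy as np
a=cv2.imread('pics/scene4.png')[180:400,200:500];b=cv2.imread('pics/top4.png')[90:310,50:350]
cv2.imwrite('pics/g4.png',cv2.resize(np.vstack([a,b]),(440*600//440*300//300,600)) if 0 else cv2.resize(np.hstack([a,b]),(800,293),interpolation=cv2.INTER_CUBIC))"
```

```text
stop False [ 0.55817168 -0.04643717  0.08949806] 14.9417 [ 1.79013501 -4.08936194 -2.42840024]
```

View pics/g4.png

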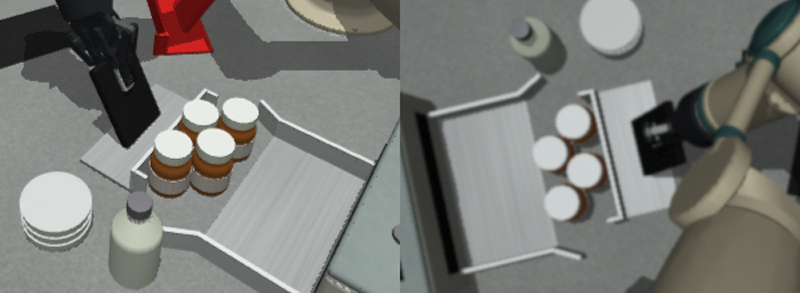

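The four jars are one compact group, upright and between the lips. I'll continue.

```bash
python3 - <<'E'
from h import *
print("stop",manip.movel(tcp(inrd(0.001,-.075),.0022),feed=.045,force_limit=20),readout.get_ee_pos(),readout.get_clock(),readout.get_force())
for n in("scene","top"): cv2.imwrite(f"pics/{n}5.png",imaging.get_image(n))
E
python3 -c "
import cv2,numpy as np
a=cv2.imread('pics/scene5.png')[180:400,200:500];b=cv2.imread('pics/top5.png')[90:310,50:350]
cv2.imwrite('pics/g5.png',cv2.resize(np.hstack([a,b]),(800,293),interpolation=cv2.INTER_CUBIC))"
```

```text
stop False [0.54180101 0.02681154 0.08944066] 16.8583 [ 0.99290305 -4.27343691 -2.38931407]
```

View pics/g5.png

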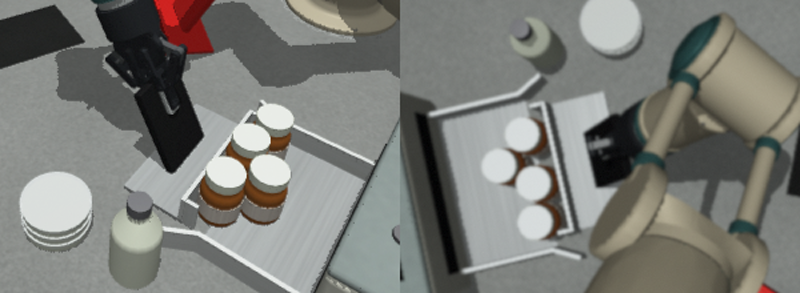

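Three jars now sit along the blade and one is ahead. The last stretch takes the blade face about 20 mm inside the mouth.

```bash
python3 - <<'E'
from h import *
print("stop",manip.movel(tcp(inrd(0.001,-.0245),.0022),feed=.04,force_limit=20),readout.get_ee_pos(),readout.get_clock(),readout.get_force())
for n in("scene","top"): cv2.imwrite(f"pics/{n}6.png",imaging.get_image(n))
E
python3 -c "
import cv2,numpy as np
a=cv2.imread('pics/scene6.png')[200:400,250:500];b=cv2.imread('pics/top6.png')[130:310,50:260]
cv2.imwrite('pics/g6a.png',cv2.resize(a,(750,600),interpolation=cv2.INTER_CUBIC))
cv2.imwrite('pics/g6b.png',cv2.resize(b,None,fx=3.3,fy=3.3,interpolation=cv2.INTER_CUBIC))"
```

```text
stop False [0.53093946 0.07636335 0.08939808] 18.3667 [ 0.79894433 -3.24118388 -3.537512  ]
```

View pics/g6a.png

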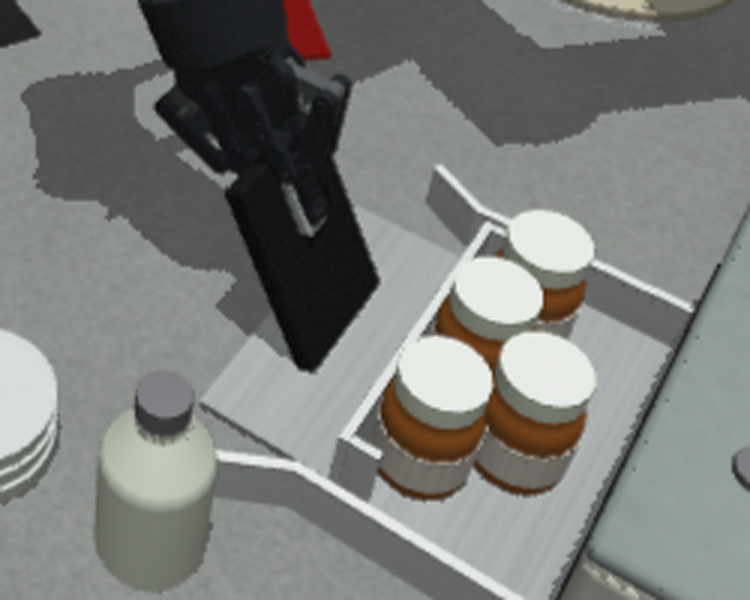

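View pics/g6b.png

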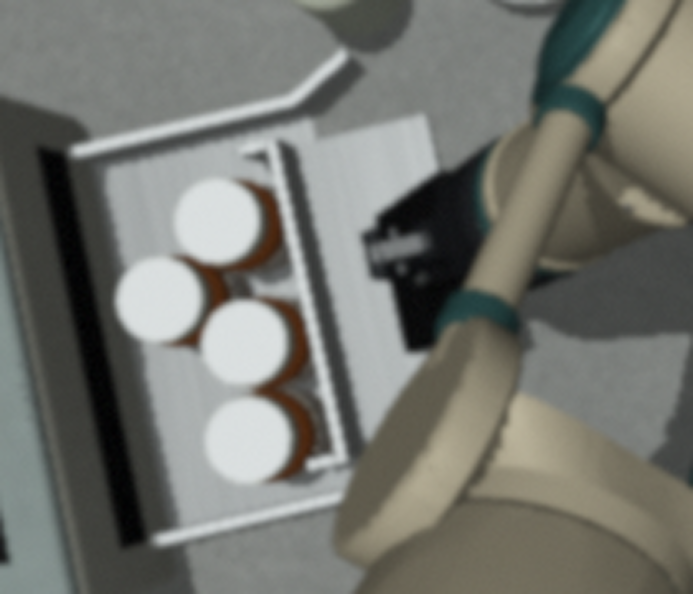

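```bash
python3 - <<'E'
from h import *
for j in ((219,222),(161,300),(246,342),(249,440)):
    P=ray("top",uncrop(j,3.3,(50,130)),.08); d=P[:2]-RD[:2];c,s=np.cos(RD[2]),np.sin(RD[2])
    print(np.round([c*d[0]+s*d[1],-s*d[0]+c*d[1]],4))
for j in ((552,240),(498,293),(445,380),(548,380)):
    P=ray("scene",uncrop(j,3,(250,200)),.08); d=P[:2]-RD[:2]
    print("s",np.round([c*d[0]+s*d[1],-s*d[0]+c*d[1]],4))
E
```

```text
[0.0515 0.0455]
[0.0153 0.0877]
[-0.0199  0.0452]
[-0.0752  0.0556]
s [-0.0714  0.0573]
s [-0.0133  0.0479]
s [0.0606 0.049 ]
s [0.0272 0.0923]
```

All jars are inside with at least 15 mm margin on every side in both views, and upright. Now I'll retract straight back, lift, and return to the mat.

```bash
python3 - <<'E'
from h import *
manip.movel(tcp(inrd(0.001,-.10),.0025),feed=.06)
manip.movel(tcp(inrd(0.001,-.25),.004),feed=.12)
manip.movel(tcp(inrd(0.001,-.27),.05),feed=.1)
m=w(MAT,(0,-.004,0))[0]; M=np.array([m[0],m[1],MAT[2]])
q=tq(M[2],-1)
manip.movel(tcp(M,.05),feed=.12,orientation=q)
manip.movel(tcp(M,.009),feed=.08)
print(readout.get_ee_pos(),tcp(M,.009),readout.get_clock())
for n in("scene","top"): cv2.imwrite(f"pics/{n}7.png",imaging.get_image(n))
E
python3 -c "
import cv2,numpy as np
a=cv2.imread('pics/scene7.png')[100:260,120:320];b=cv2.imread('pics/top7.png')[100:260,310:510]
cv2.imwrite('pics/g7.png',cv2.resize(np.hstack([a,b]),None,fx=2,fy=2,interpolation=cv2.INTER_CUBIC))"
```

```text
[ 0.56829809 -0.37188059  0.09606011] [ 0.5682066  -0.37191239  0.0963    ] 24.4833
```

View pics/g7.png

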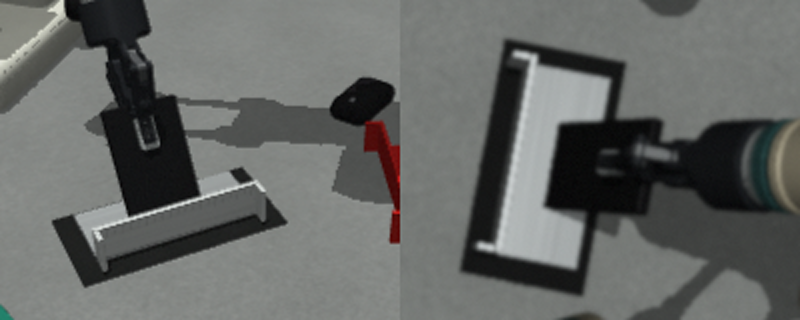

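View pics/top7.png

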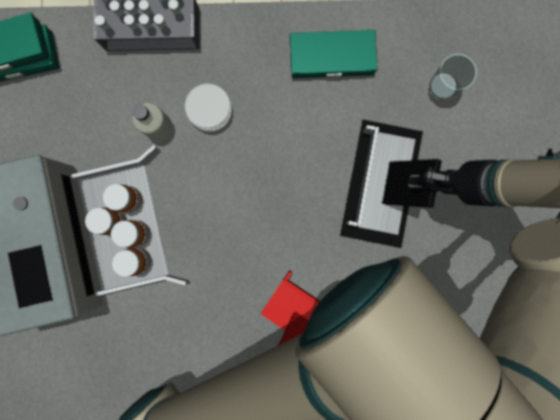

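The sole is within the mat on all sides and the jars are all in the bay. I'll lower, release and withdraw along the slab.

```bash
python3 - <<'E'
from h import *
m=w(MAT,(0,-.002,0))[0]; M=np.array([m[0],m[1],MAT[2]])
print(manip.movel(tcp(M,.0022),feed=.02,force_limit=6),readout.get_ee_pos(),readout.get_force())
manip.set_gripper(.06); print(readout.get_finger_gap())
manip.movel(tcp(M,.003,back=.12),feed=.08)
p=tcp(M,.003,back=.12); manip.movel(p+np.array([0,-.02,.15]),feed=.2)
for n in("scene","top"): cv2.imwrite(f"pics/{n}8.png",imaging.get_image(n))
print(readout.get_clock(),readout.get_force())
E
python3 -c "
import cv2,numpy as np
a=cv2.imread('pics/scene8.png')[120:270,120:320];b=cv2.imread('pics/top8.png')[105:255,310:510]
cv2.imwrite('pics/g8.png',cv2.resize(np.vstack([a,b]),(800,1200),interpolation=cv2.INTER_CUBIC)[:600] if 0 else cv2.resize(np.hstack([a,b]),None,fx=2,fy=2,interpolation=cv2.INTER_CUBIC))"
```

```text
True [ 0.5686908  -0.37011871  0.08990974] [-0.98450075 -0.80886678  6.48242223]
0.05971003081282464
28.1667 [-0.11627764  0.66333348  0.83660954]
```

View pics/g8.png

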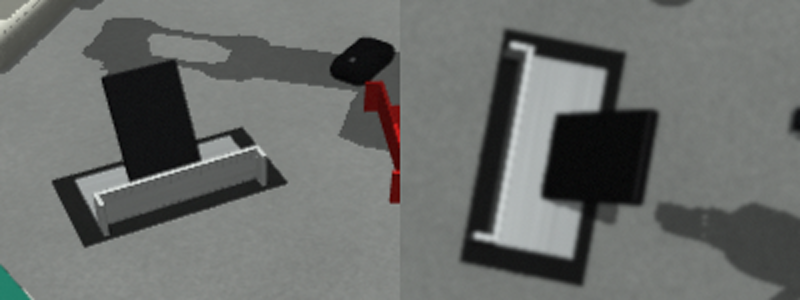

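View pics/scene8.png

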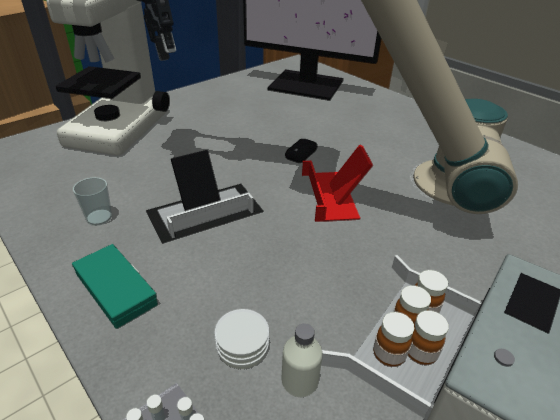

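The pusher stands on the mat with margin at every sole edge. The jars are upright in the bay, and the bottle at (302,360) and dishes at (242,337) haven't moved. I'm handing in.

```bash
python3 -c "
from cell import manip,readout
print(manip.finish_job(),readout.get_clock())"
```

```text
the job is handed in; nothing more can be done
the job is handed in; nothing more can be done
```

I took the black-handled pusher by its leaning handle and pushed the four jars as one group into the reader's bay. I then set the pusher back on the mat, let go and withdrew, and handed the job in at about 28 s of robot time.

- **Jars:** both cameras show all four upright inside the bay. The top camera puts every edge at least 14 mm from the walls, the mouth and the housing. The scene camera gives up to about 9 mm different sideways, but still has every jar inside.
- **Pusher:** the last pictures show it on its sole, with mat visible along all the sole edges in view. The narrowest is the rear edge, at about 12 mm by eye. I did not refit its position after letting go.
- **Forces and bystanders:** the forces I read along the way stayed under 8 N. The bottle and the dishes are where they were in the first picture.

The two cameras disagreed by about 3 mm throughout; no other check failed.

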